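# Clamp the oak block in the planing jig

### The arm

A 6-joint arm with a two-finger parallel gripper is mounted at the origin on a cart in front of the work surface, level with it; the furniture and walls round the work are solid. World frame = base frame: x ahead of the robot, y to its left, z up, the work surface at z = 0. Lengths are in m, angles in degrees, forces in N, time in s.
With the tool pointing down it reaches from about 0.35 to 0.875 m from the base axis. Payload 4.2 kg.
Tool frame: the origin (TCP) lies on the centre line of the jaws, within the pads' length; the fingertips stand tip_reach ahead of it and the grasp point (between the pads) is the TCP (tip_reach is the distance from the TCP to the fingertips, in m); z points along the fingers, y is the line along which they close (so a half turn about z gives the same grasp; the last joint's range is limited). The gripper opens to 87 mm and grips with 3 to 60 N. Pads are 19 mm wide; open, the fingers measure 117 mm over their backs; the gripper's body (75 mm by 190 mm) begins 51 mm behind the grasp point.
Start: joints at [84.488, 22.042, 0.453, 0, -68.411, -14.817], TCP at [0.217, 0.586, 0.242] pointing down, gripper open.
Joint ranges: [-179.83, 179.83], [-69.29, 118.12], [-61.27, 80.66], [-181.25, 117.63], [-171.15, -9.14], [-177.46, 177.46]. Speed limits (degrees/s): [159.86, 159.86, 180, 180, 180, 180].

### API

Orientations are given as a 3x3 rotation matrix whose columns are the frame's x, y, z axes.
In Python, from station import sense, capture, finish_job, tip_reach gives the robot as it stands.
- The arm moves only by the tool arm_command, never from a script. Its argument "deltas" is a list of rows, each a list of 7 numbers: the turn, a rotation vector about the tool's x, y, z in rad, then the shift along the tool's x, y, z in cm, then the closure, from -1 (fully open) to 1 (shut), so that 0 is half open. In form: [[rx, ry, rz, dx, dy, dz, hand], ...]. A call has 1 to 8 rows; each row is the pose to reach, as a shift and turn from the pose commanded when the call began, along the tool's axes at that moment; what a row does not reach only later rows make up. A row lasts 1/12 s, in which the tool goes at most 41.7 mm and 7.16 degrees, less where a joint would pass 70% of its speed; a pose out of reach is approached as far as the arm can. A call with a gripper value outside its range is refused whole. The fingers move at their own pace and stop on an object; the grip force is fixed at half the most. Time passes only in rows, so rows that repeat a pose let the fingers close. It gives the time, the measured TCP pose, the force, the opening and the grip force at its end, in the units of the state.
- sense(): the state, without advancing time (a new reading comes with each control period).
- capture(name): name is "side" or "top" or "wrist"; returns a dict with "pixels" (400x640x3 uint8, blue, green, red), "fovy" (degrees; the focal length in pixels is half the picture's height over the tangent of half this angle, whatever the lens; pixels are square), "cx", "cy" (the principal point, pixels), "k1" (the pictures are not rectified: a ray, as slopes to the right and down, at radius r is drawn at 1 + k1 r^2 times it, then the intrinsics apply), "rvec" (rotation vector, rad) and "tvec" (3), from world to camera coordinates, as OpenCV has them. Camera axes: x right, y down, z forward; pixel columns grow to the right and rows downward; lengths in m; the calibration is good to about 2 mm. A picture is of the moment at which its call begins. There is no depth.
- finish_job(): hands the job in; it is judged then, once.
The state is a dict: "time_s": time; "joints": joint angles; "joint_velocities": joint speeds; "effort": joint torques, N m; "tcp_pos": TCP position; "ee_rot": TCP orientation; "wrist_force": force on the tool from outside, world axes, zero at the start; "moment": the same for the moment, N m; "gripper_width": opening from 0.0 (shut) to 1.0 (fully open); "gripper_force": force on a finger pad.
Only numpy, scipy, OpenCV 4.12 (cv2) and the standard library are available. Lean on these libraries where they do the work, as an engineer would, in place of code of your own. Each camera call takes 0.05 s, during which the arm holds its last target. There are 200 camera calls.

### The job

Get the oak block ready for planing in the jig: loosen the sliding stop's black clamp knob, slide the stop along so that it pushes the oak block fully home against the fixed end fence and is snug against it, with no gap at either end, then turn the knob back until it is tight so that the stop is locked. Leave everything else on the bench where it is.

Things in the scene. Friction and masses are not known exactly. Their poses are not given: they have to be found in the camera images.
- jig: Planing jig fixed to the bench: a plywood bed 84 (x) x 320 (y) x 18 mm high. Origin: centre of its underside, on the bench top. Its y axis runs along the bed, from the sliding stop to the fixed end fence; z is up. The fence is a wooden bar across the +y end, its inner face at y = +138 mm in this frame, its top 38 mm above the bench. The jig stands at a different place and a slightly different yaw each time.
- block_center (a point): Centre of the oak block, a loose light-wood block 44 (its x) x 90 (its y) x 27 mm high, about 50 to 105 g, lying flat on the bed between the stop and the fence, roughly along the bed, with a gap of some 15 to 33 mm to the fence and at least 35 mm to the stop at the start. Home against the fence, its centre is at y = +93 mm in the jig's frame. Its axes are parallel to the jig's when it lies straight; the two flat faces straighten it as it is pushed home.
- stop_face (a point): Centre of the pushing face of the sliding stop, 30 mm above the bench. The face is square to the jig's y axis, looks to +y (to the fence), 76 mm wide, from 19 to 41 mm above the bench. The stop is a wooden carriage 76 (x) x 70 (y) mm, its top 50 mm above the bench, captive on the bed, moving along the jig's y axis only. The knob's axis is 35 mm behind this face.
- stop_block (a joint): Travel of the sliding stop in m, 0 to 0.125, growing toward the fence. The face stands at y = -60 mm + travel in the jig's frame; about 0.108 when it is snug on the oak block with the block home. With the knob loose it slides with 1 to 3 N; with the knob tight the brake holds it against 40 N and more.
- knob_grip (a point): Point on the clamp knob's (vertical) axis at the height to grip, 78 mm above the bench. The knob is a black bar-shaped T-knob on top of the stop; the bar is 64 long, 16 wide, and spans 64 to 90 mm above the bench on a 26 mm round neck. x axis of this point = along the bar, z = up; it turns with the knob. The bar can be gripped from above across its 16 mm width; the same grip can turn it and draw the stop along.
- clamp_knob (a joint): Angle of the clamp knob in rad, 0 (tight, at its end stop) to 1.2 (fully loose, at its end stop). It grows as the knob is turned counter-clockwise seen from above (loosening); clockwise tightens. The brake under the stop begins to bite below about 0.6 and grips harder toward 0; turning it takes about 0.15 to 0.25 N m, and it stays where it is left. At 0 the bar lies 0.6 rad clockwise of the jig's x axis, at 1.2 it lies 0.6 rad counter-clockwise of it.
- sand_block_mid (a point): Bystander (sizes in mm), loose, to be left alone: the cork sanding block, 62 x 113 x 28, on the bench just beyond the jig's end fence. Point on its middle, 12 mm above its underside.
- chisel_24_mid (a point): Bystander (sizes in mm), loose, to be left alone: the bench chisel, 263 long, lying behind the jig. Point on its middle, 12 mm above its underside.
- wax_tin_mid (a point): Bystander (sizes in mm), loose, to be left alone: the round flat tin, 86 across, 32 high, at the far left. Point on its middle, 12 mm above its underside.
- block_plane_mid (a point): Bystander (sizes in mm), loose, to be left alone: the block plane, 160 long, 53 high, to the right of the jig. Point on its middle, 12 mm above its underside.
- screw_carton_mid (a point): Bystander (sizes in mm), loose, to be left alone: the small carton, 60 x 90 x 45, on the right. Point on its middle, 12 mm above its underside.
- filler_tub_mid (a point): Bystander (sizes in mm), loose, to be left alone: the tub with a lid, 73 across, 61 high, on the right. Point on its middle, 12 mm above its underside.
- oak_block: The oak block itself; origin at the centre of its underside, axes as block_center.
Not all that is in view belongs to the job. What is shaped like the oak_block but orange is not meant.

How it is judged (in metres and radians):
On the way, in this order (a step that is already met when the one before it is completed fails the run):
1. the clamp knob is loosened (past 0.6 rad) (value of joint clamp_knob above 0.6 rad), for 0.1 s.
2. the stop has pushed the oak block home against the fence and is snug on it (y of block_center in the frame of jig between 0.0905 and 0.096 m and x of block_center in the frame of jig between -0.02 and 0.02 m and z of block_center in the frame of jig below 0.036 m and angle between the y axis of block_center and the y axis of jig, either way round below 0.06 rad and value of joint stop_block above 0.1055 m), for 0.1 s.
At the end, for the whole second after the job is handed in: The oak block lies flat on the bed within 2.5 mm of the end fence, straight within 0.06 rad, the stop's face within 2.5 mm of its other end (stop travel above 0.1055 m), the knob is tight (below 0.2 rad), and everything is at rest (all of step 2 and value of joint clamp_knob below 0.2 rad and linear speed of oak_block below 0.01 m/s); the robot touches nothing.
It fails at once if another thing on the bench (sanding block, chisel, tin, plane, carton, tub) is moved by more than 30 mm (distance of any of sand_block_mid, chisel_24_mid, wax_tin_mid, block_plane_mid, screw_carton_mid, filler_tub_mid from where it was at the start of the episode above 0.03 m).
It also fails if it takes over 38 s, if anything falls off the work surface, if the arm or the gripper's body presses on something with over 40 N, if the wrist force passes 120 N, or if a joint passes its speed limit or range.

## Working session

There is one attempt and no reset: what is moved stays moved. The work goes in short steps, Python scripts to look and compute and a tool call to move; the robot and the scene stay as the last step left them, time stands still between calls to the robot, and variables do not carry over. Pictures are saved under pics/ and viewed, at most 10 in all, crops included, and the job is handed in when it is done.

Besides the shell and the picture viewer there is one more tool, called after ">>>" by a JSON object that holds its "op" and its "data". arm_command: Moves the arm, as the interface text tells. Its arguments: {"type":"object","properties":{"deltas":{"type":"array"}},"required":["deltas"]}

```bash
mkdir -p pics
cat > h.py <<'E'
import numpy as np,cv2
from station import sense,capture,finish_job,tip_reach
def K(c):
    f=200/np.tan(np.radians(c['fovy'])/2); return np.array([[f,0,c['cx']],[0,f,c['cy']],[0,0,1.]]),np.array([c['k1'],0,0,0.])
def back(c,px,z):
    k,d=K(c); n=cv2.undistortPoints(np.array(px,float).reshape(-1,1,2),k,d).reshape(-1,2)
    R=cv2.Rodrigues(np.array(c['rvec'],float))[0]; t=np.array(c['tvec'],float).ravel(); o=-R.T@t
    D=np.c_[n,np.ones(len(n))]@R
    return o+D*((z-o[2])/D[:,2])[:,None]
def proj(c,P):
    k,d=K(c); return cv2.projectPoints(np.array(P,float).reshape(-1,1,3),np.array(c['rvec'],float),np.array(c['tvec'],float),k,d)[0].reshape(-1,2)
def save(c,n): cv2.imwrite('pics/'+n+'.png',c['pixels'])
E
python3 - <<'E'
from h import *
import pickle
for n in('top','side','wrist'):
    c=capture(n); pickle.dump(c,open(n+'.pkl','wb'));save(c,n+'0')
    print(n,c['fovy'],c['k1'],c['cx'],c['cy'])
s=sense();print(s,tip_reach)
E
```

```text
top 42.410190210744865 -0.12964782521758358 315.9432939119359 210.00565284369003
side 55.87334382312236 -0.017699914155935127 319.1110858462837 199.11200497165078
wrist 60.03560504544582 -0.061235969034874244 316.5768580817414 198.02670965478487
{'time_s': 0.15, 'joints': array([ 8.44860953e+01,  2.20785125e+01,  4.00797485e-01, -1.83957595e-02,
       -6.84115404e+01, -1.48144460e+01]), 'joint_velocities': array([ 0.0123339 , -0.13438305,  0.21809237,  0.21126413,  0.02364421,
       -0.07014571]), 'effort': array([-1.94011059e-04, -3.91050267e+01,  1.87588567e+01,  4.22236070e+00,
        1.23913158e-02, -1.37266106e-04]), 'tcp_pos': array([0.21699602, 0.58569427, 0.24075964]), 'ee_rot': array([[ 9.37676049e-01, -3.47510326e-01, -4.46845662e-04],
       [-3.47510596e-01, -9.37674821e-01, -1.52188790e-03],
       [ 1.09875836e-04,  1.58232144e-03, -9.99998742e-01]]), 'wrist_force': array([-0.02502895,  0.14986648, -0.44044908]), 'moment': array([ 0.02649718, -0.06315467, -0.01086963]), 'gripper_force': 0.0, 'gripper_width': 1.000561696519617} 0.019
```

View pics/top0.png

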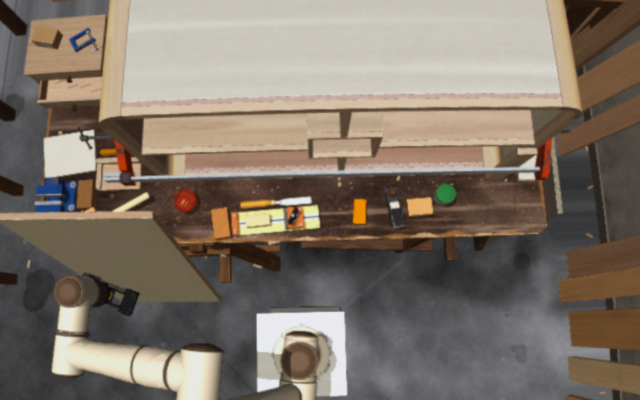

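View pics/side0.png

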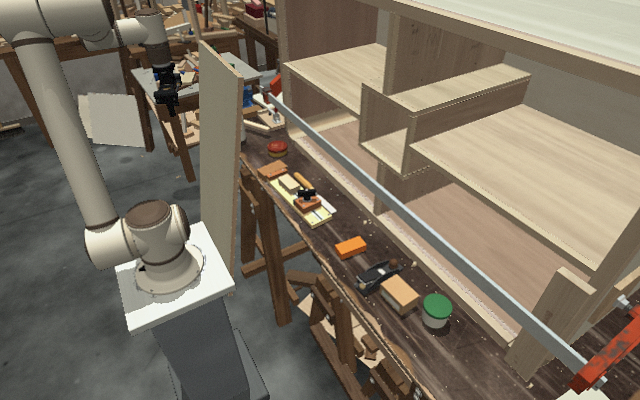

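The top view shows the jig, with its pale bed, at about x 235–320, y 207–235, and the black knob at (294,214). The candidates for the oak block are the pale block on the bed at (263,217), the orange decoy at (360,211) and the tan carton at (420,206). I choose the one on the bed. There is also a tall panel standing between the arm and the bench, so I'll check a close crop and triangulate the panel.

Run:
```python
from h import *
import pickle
T=pickle.load(open('top.pkl','rb'));S=pickle.load(open('side.pkl','rb'));W=pickle.load(open('wrist.pkl','rb'))
for c in(T,S,W):
    R=cv2.Rodrigues(np.array(c['rvec'],float))[0];print('cam',-R.T@np.array(c['tvec'],float).ravel(),R[2])
print(back(T,[(263,217),(294,214),(360,211),(240,222),(320,218),(340,170)],0.03).round(3))
a=cv2.resize(T['pixels'][185:250,165:345],None,fx=4.4,fy=4.4,interpolation=cv2.INTER_CUBIC)
b=cv2.resize(S['pixels'][130:240,190:380],None,fx=2.8,fy=2.8,interpolation=cv2.INTER_CUBIC)
m=np.zeros((a.shape[0]+b.shape[0],800,3),np.uint8);m[:a.shape[0],:a.shape[1]]=a;m[a.shape[0]:,:b.shape[1]]=b
cv2.imwrite('pics/crop.png',m[:600])
# board hypotheses: back-project corners at several heights
for z in(0,.1,.2,.3,.4,.5,.6): print(z,back(T,[(150,212),(218,300),(0,212)],z)[:,:2].round(3).tolist())
for z in (0,.2,.4,.6):print(z,back(S,[(200,40),(243,75)],z)[:,:2].round(3).tolist())
```

```text
cam [ 0.17306895 -0.05986594  1.89119101] [ 0.18103835 -0.00296392 -0.98347157]
cam [ 0.02293443 -0.88643263  0.89127231] [ 0.38180914  0.66671574 -0.64008742]
cam [0.28634311 0.55931241 0.3834377 ] [-0.25026217  0.09068295 -0.96392191]
[[ 0.494  0.129  0.03 ]
 [ 0.503  0.015  0.03 ]
 [ 0.508 -0.227  0.03 ]
 [ 0.478  0.214  0.03 ]
 [ 0.486 -0.08   0.03 ]
 [ 0.665 -0.159  0.03 ]]
0 [[0.528, 0.562], [0.196, 0.299], [0.543, 1.181]]
0.1 [[0.51, 0.529], [0.195, 0.28], [0.523, 1.115]]
0.2 [[0.491, 0.496], [0.194, 0.261], [0.504, 1.05]]
0.3 [[0.472, 0.463], [0.192, 0.242], [0.484, 0.984]]
0.4 [[0.453, 0.43], [0.191, 0.223], [0.465, 0.918]]
0.5 [[0.435, 0.398], [0.19, 0.204], [0.445, 0.853]]
0.6 [[0.416, 0.365], [0.189, 0.185], [0.426, 0.787]]
0 [[0.744, 2.163], [0.762, 1.32]]
0.2 [[0.582, 1.478], [0.596, 0.825]]
0.4 [[0.42, 0.794], [0.43, 0.33]]
0.6 [[0.259, 0.11], [0.264, -0.165]]
```

View pics/crop.png

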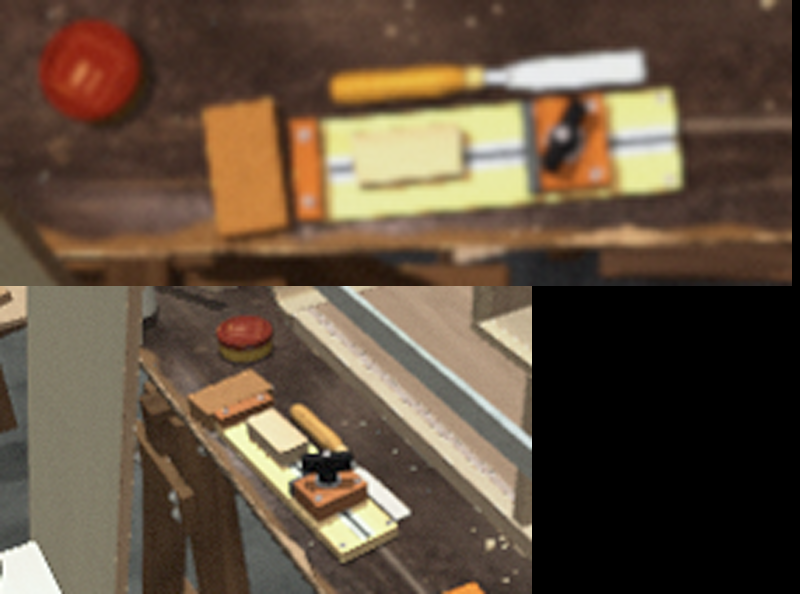

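View pics/wrist0.png

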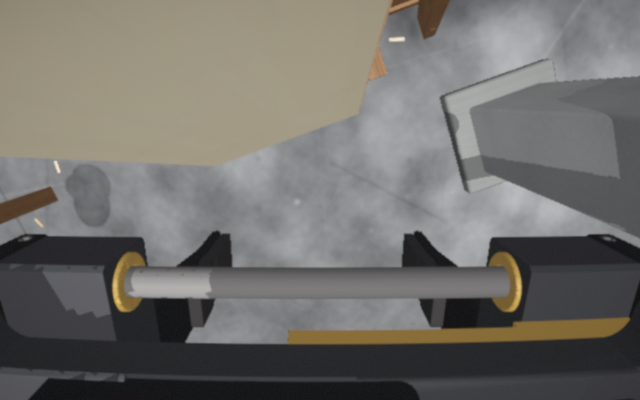

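Run:
```python
from h import *
import pickle
T=pickle.load(open('top.pkl','rb'));S=pickle.load(open('side.pkl','rb'));W=pickle.load(open('wrist.pkl','rb'))
for n,p in(('P1',(150,212)),('P2',(218,300)),('P0',(0,212)),('P3',(130,300))):
  for z in np.arange(-.8,.75,.15):
    X=back(T,[p],z); print(n,round(z,2),X[0,:2].round(2),proj(S,X)[0].round(),proj(W,X)[0].round() if z<.38 else '')
a=cv2.resize(T['pixels'][195:325,0:240],None,fx=3.3,fy=3.3)[:,:500]
a=cv2.resize(T['pixels'][195:325,0:240],None,fx=2,fy=2);b=cv2.resize(S['pixels'][20:320,150:300],None,fx=2,fy=2)
m=np.zeros((600,800,3),np.uint8);m[:260,:480]=a;m[:600,490:790]=b;cv2.imwrite('pics/board.png',m)
```

```text
P1 -0.8 [0.68 0.83] [277. 221.] [194.  15.]
P1 -0.65 [0.65 0.78] [274. 210.] [196.   5.]
P1 -0.5 [0.62 0.73] [271. 197.] [199.  -9.]
P1 -0.35 [0.59 0.68] [267. 182.] [202. -28.]
P1 -0.2 [0.57 0.63] [263. 166.] [209. -58.]
P1 -0.05 [0.54 0.58] [258. 146.] [ 220. -109.]
P1 0.1 [0.51 0.53] [253. 124.] [ 245. -213.]
P1 0.25 [0.48 0.48] [246.  97.] [ 327. -186.]
P1 0.4 [0.45 0.43] [239.  65.] 
P1 0.55 [0.43 0.38] [229.  25.] 
P1 0.7 [0.4  0.33] [217. -24.] 
P2 -0.8 [0.21 0.45] [228. 293.] [355. 115.]
P2 -0.65 [0.2  0.42] [224. 279.] [370. 113.]
P2 -0.5 [0.2  0.39] [220. 263.] [390. 112.]
P2 -0.35 [0.2  0.37] [216. 246.] [418. 110.]
P2 -0.2 [0.2  0.34] [211. 226.] [460. 107.]
P2 -0.05 [0.2  0.31] [205. 202.] [530. 103.]
P2 0.1 [0.19 0.28] [199. 175.] [662.  96.]
P2 0.25 [0.19 0.25] [191. 143.] [835. 110.]
P2 0.4 [0.19 0.22] [181. 104.] 
P2 0.55 [0.19 0.19] [169.  56.] 
P2 0.7 [0.19 0.17] [155.  -4.] 
P0 -0.8 [0.7  1.71] [232. 157.] [-26. 113.]
P0 -0.65 [0.67 1.61] [230. 148.] [-41. 112.]
P0 -0.5 [0.64 1.51] [227. 138.] [-59. 110.]
P0 -0.35 [0.61 1.41] [225. 126.] [-84. 109.]
P0 -0.2 [0.58 1.31] [221. 112.] [-119.  107.]
P0 -0.05 [0.55 1.21] [217.  97.] [-167.  105.]
P0 0.1 [0.52 1.12] [213.  79.] [-214.  107.]
P0 0.25 [0.49 1.02] [208.  57.] [500. 223.]
P0 0.4 [0.46 0.92] [202.  31.] 
P0 0.55 [0.44 0.82] [194.  -1.] 
P0 0.7 [0.41 0.72] [184. -40.] 
P3 -0.8 [0.21 0.92] [203. 239.] [226. 162.]
P3 -0.65 [0.21 0.87] [200. 227.] [230. 164.]
P3 -0.5 [0.21 0.81] [196. 214.] [236. 168.]
P3 -0.35 [0.2  0.76] [192. 198.] [243. 172.]
P3 -0.2 [0.2 0.7] [188. 181.] [255. 180.]
P3 -0.05 [0.2  0.65] [183. 161.] [275. 192.]
P3 0.1 [0.2  0.59] [177. 137.] [315. 216.]
P3 0.25 [0.2  0.54] [170. 109.] [434. 287.]
P3 0.4 [0.19 0.48] [162.  75.] 
P3 0.55 [0.19 0.43] [152.  34.] 
P3 0.7 [0.19 0.37] [140. -18.]
```

View pics/board.png

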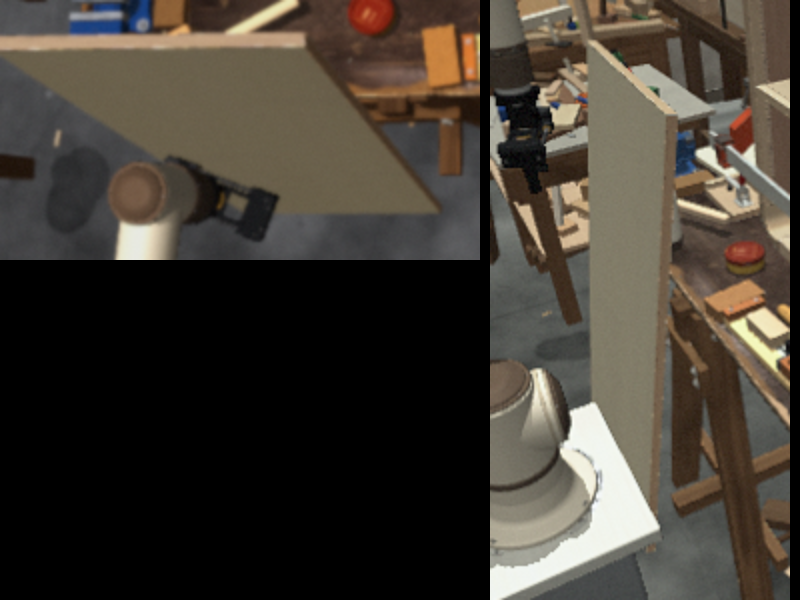

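The oak block at (263,217) is confirmed: it is the pale block on the yellow bed. The black knob is also confirmed and is in the tight position. The panel leans on the bench edge. Its top edge lies at about x 0.465, z 0.36, for y > 0.445. I'll move away from it in -y first, staying on the robot's side.

>>> {"op": "arm_command", "data": {"deltas": [[0,0,0,22,22,0,-1],[0,0,0,22,22,0,-1],[0,0,0,22,22,0,-1],[0,0,0,22,22,0,-1],[0,0,0,22,22,0,-1],[0,0,0,22,22,0,-1],[0,0,0,22,22,0,-1],[0,0,0,22,22,0,-1]]}}

```text
time_s: 0.82
tcp_pos: [0.3472, 0.2993, 0.2415]
ee_rot: [[0.937, -0.35, -0.001], [-0.35, -0.937, -0.001], [-0.0, 0.001, -1.0]]
wrist_force: [-0.4, -0.2, 0.1]
gripper_width: 1.002
gripper_force: 0.0
```

Run:
```python
from h import *
import pickle
T=pickle.load(open('top.pkl','rb'));S=pickle.load(open('side.pkl','rb'))
for z in np.arange(0,.5,.1):
  X=back(T,[(340,175)],z);print(z.round(1),X[0,:2].round(3),proj(S,X)[0].round())
s=sense();print(s['time_s'],s['tcp_pos'],s['joints'].round(1),s['ee_rot'].round(3).tolist())
```

```text
0.0 [ 0.654 -0.16 ] [374. 221.]
0.1 [ 0.628 -0.154] [369. 201.]
0.2 [ 0.603 -0.149] [363. 178.]
0.3 [ 0.577 -0.144] [357. 152.]
0.4 [ 0.552 -0.139] [350. 122.]
0.8167 [0.34724753 0.29934766 0.24146311] [ 61.2   5.6 -21.7  -0.  -62.7   8.4] [[0.937, -0.35, -0.001], [-0.35, -0.937, -0.001], [-0.0, 0.001, -1.0]]
```

>>> {"op": "arm_command", "data": {"deltas": [[0,0,-0.1,3,5,-2,-1],[0,0,-0.2,5,9,-2,-1],[0,0,-0.3,7,13,-2,-1],[0,0,-0.4,10.8,19.4,-2,-1],[0,0,-0.41,10.8,19.4,-2,-1],[0,0,-0.41,10.8,19.4,-2,-1],[0,0,-0.41,10.8,19.4,-2,-1],[0,0,-0.41,10.8,19.4,-2,-1]]}}

```text
time_s: 1.48
tcp_pos: [0.3808, 0.0831, 0.2616]
ee_rot: [[0.999, 0.053, 0.0], [0.053, -0.999, 0.0], [0.0, -0.0, -1.0]]
wrist_force: [0.4, 1.0, -0.3]
gripper_width: 0.997
gripper_force: 0.0
```

Run:
```python
from h import *
import pickle
c=capture('wrist'); pickle.dump(c,open('wrist1.pkl','wb'));save(c,'wrist1')
s=sense();print(s['tcp_pos'],s['joints'].round(1))
```

```text
[0.38086206 0.08387223 0.26154964] [ 36.6  -2.8 -27.4  -0.  -65.4  56.5]
```

View pics/wrist1.png

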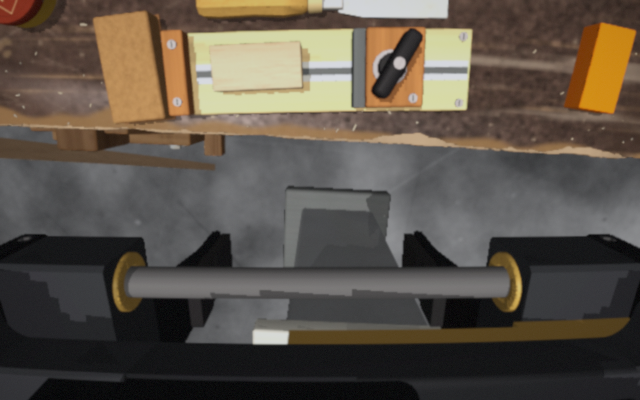

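The wrist view is clear. The bed's right corners are at (471,29) and (469,108), and the fence's inner top edge runs (187,30)–(189,115). The bar's ends are at (411,33) and (382,95), the stop face's top edge is at about column 354, and the block spans (211–301, 42–91).

```bash
cat >> h.py <<'E'
from scipy.optimize import least_squares
def jig(c,bed,fen):
    def f(p):
        A=lambda Q:np.array([[p[0]+np.cos(p[2])*q[0]-np.sin(p[2])*q[1],p[1]+np.sin(p[2])*q[0]+np.cos(p[2])*q[1],q[2]] for q in Q])
        return np.r_[(proj(c,A([(.042,-.16,.018),(-.042,-.16,.018)]))-bed).ravel(),(proj(c,A([(.042,.138,.038),(-.042,.138,.038)]))-fen).ravel()]
    r=least_squares(f,[.48,.08,.05]);return r.x,r.fun
def inj(p,X):
    c,s=np.cos(p[2]),np.sin(p[2]);d=np.array(X)[:,:2]-p[:2];return d@np.array([[c,-s],[s,c]])
E
python3 - <<'E'
from h import *
import pickle
c=pickle.load(open('wrist1.pkl','rb'))
p,r=jig(c,np.array([(471,29),(469,108)]),np.array([(187,30),(189,115)]));print(p,r.round(1))
B=back(c,[(411,33),(382,95)],.09);k=B.mean(0);v=B[0]-B[1];print('knob',k,np.linalg.norm(v),np.degrees(np.arctan2(v[1],v[0])),inj(p,[k]))
print('face',inj(p,back(c,[(353.5,67)],.041)))
print('block',inj(p,back(c,[(211,44),(300,41),(302,87),(212,91)],.045)).round(4).tolist())
E
```

```text
[0.4875327  0.08129984 0.07274598] [ 3.4 -1.  -0.5  1.7 -4.5 -0.6  1.8  0.5]
knob [0.49064546 0.01878963 0.09      ] 0.05604311544856967 -20.771988061238886 [[-0.00143884 -0.06257112]]
face [[ 0.0015164  -0.03067234]]
block [[0.0261, 0.1086], [0.0262, 0.0216], [-0.0169, 0.0209], [-0.0184, 0.1114]]
```

Run:
```python
from h import *
import pickle
c=pickle.load(open('wrist1.pkl','rb'));I=c['pixels']
m=np.zeros((400,640),np.uint8);m[22:105,369:428]=(I[22:105,369:428].max(2)<45)*255
n,l,st,ce=cv2.connectedComponentsWithStats(m);i=1+st[1:,4].argmax();print(st[i],ce[i])
P=np.argwhere(l==i)[:,::-1].astype(float)
X=back(c,P,.088)[:,:2];q=cv2.minAreaRect(X.astype(np.float32)*1000);print(q)
print(cv2.boxPoints(q))
for s,ty in((9,0),):
  a=cv2.resize(I[15:125,90:490],None,fx=2,fy=2,interpolation=cv2.INTER_CUBIC);b=cv2.resize(I[15:125,360:480],None,fx=3.4,fy=3.4,interpolation=cv2.INTER_CUBIC)
o=np.zeros((600,800,3),np.uint8);o[:220]=a;o[220:220+b.shape[0],:b.shape[1]]=b;cv2.imwrite('pics/z.png',o)
```

```text
[373  29  48  69 626] [394.07827476  65.28594249]
((492.0598449707031, 19.792762756347656), (20.82978057861328, 62.12302017211914), 59.71413040161133)
[[459.98523    26.464073 ]
 [513.6297     -4.8654776]
 [524.13446    13.121452 ]
 [470.49       44.451004 ]]
```

View pics/z.png

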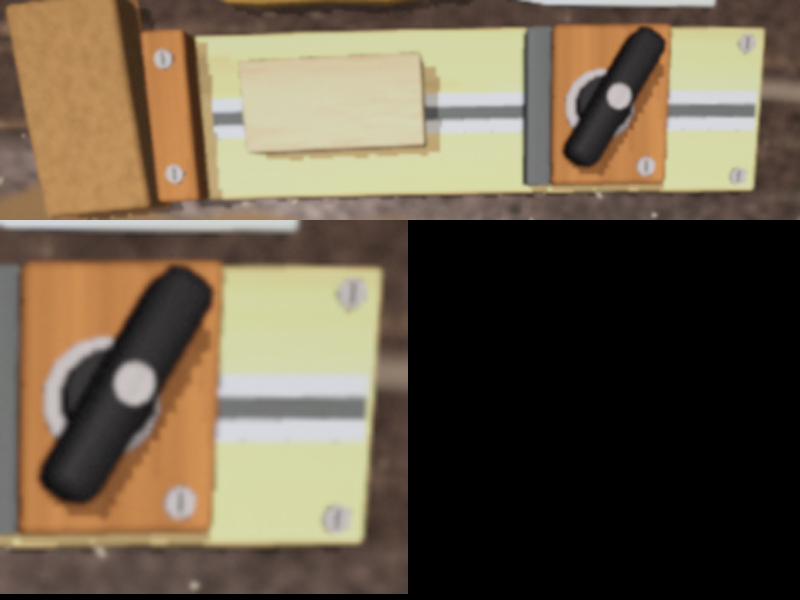

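>>> {"op": "arm_command", "data": {"deltas": [[0,0,0.12,0,0,0,-1],[0,0,0.24,0,0,0,-1],[0,0,0.36,0,0,0,-1],[0,0,0.48,0,0,0,-1],[0,0,0.6,0,0,0,-1],[0,0,0.72,0,0,0,-1],[0,0,0.84,0,0,0,-1],[0,0,0.96,0,0,0,-1]]}}

```text
time_s: 2.2
tcp_pos: [0.3808, 0.0853, 0.2614]
ee_rot: [[0.615, -0.788, -0.0], [-0.788, -0.615, -0.0], [-0.0, 0.0, -1.0]]
wrist_force: [0.6, 0.1, 0.0]
gripper_width: 1.001
gripper_force: 0.0
```

>>> {"op": "arm_command", "data": {"deltas": [[0,0,0.12,0,0,0,-1],[0,0,0.24,0,0,0,-1],[0,0,0.36,0,0,0,-1],[0,0,0.48,0,0,0,-1],[0,0,0.6,0,0,0,-1],[0,0,0.72,0,0,0,-1],[0,0,0.84,0,0,0,-1],[0,0,0.96,0,0,0,-1]]}}

```text
time_s: 2.87
tcp_pos: [0.3808, 0.0853, 0.2614]
ee_rot: [[-0.293, -0.956, -0.0], [-0.956, 0.293, -0.0], [0.0, 0.0, -1.0]]
wrist_force: [0.6, 0.2, 0.4]
gripper_width: 0.995
gripper_force: 0.0
```

>>> {"op": "arm_command", "data": {"deltas": [[0,0,0.12,0,0,0,-1],[0,0,0.24,0,0,0,-1],[0,0,0.36,0,0,0,-1],[0,0,0.48,0,0,0,-1],[0,0,0.6,0,0,0,-1],[0,0,0.72,0,0,0,-1],[0,0,0.84,0,0,0,-1],[0,0,0.96,0,0,0,-1]]}}

```text
time_s: 3.53
tcp_pos: [0.3808, 0.0853, 0.2614]
ee_rot: [[-0.951, -0.308, -0.0], [-0.308, 0.951, -0.0], [0.0, 0.0, -1.0]]
wrist_force: [-0.6, -0.9, 0.4]
gripper_width: 1.0
gripper_force: 0.0
```

```bash
cat >> h.py <<'E'
def to(xyz,ang):  # tool-frame delta (cm) and rz to reach
    s=sense();R=s['ee_rot'];d=R.T@(np.array(xyz)-s['tcp_pos'])*100
    a=np.degrees(np.arctan2(R[1,0],R[0,0]));rz=-((ang-a+180)%360-180)
    print('t',round(s['time_s'],2),'tcp',s['tcp_pos'].round(4),'ang',a.round(2),'tilt',R[:2,2].round(4),'j',s['joints'].round(0),'F',s['wrist_force'].round(1),'M',s['moment'].round(2),'w',round(s['gripper_width'],3),'| delta cm',d.round(2),'rz',np.radians(rz).round(3))
E
python3 - <<'E'
from h import *
import pickle
c=pickle.load(open('wrist1.pkl','rb'))
p,r=jig(c,np.array([(472.5,29),(467.5,110)]),np.array([(184,32),(188.5,114)]));print(p,r.round(1))
k=back(c,[(399.4,62.9)],.091);print('knob',k,inj(p,k),'face',inj(p,back(c,[(352.5,29),(352.5,107.5)],.041)))
to([.4915,.0165,.16],149.7)
E
```

```text
[0.48680215 0.0822129  0.07109951] [ 1.  -0.1  0.   0.6 -2.4 -2.1  1.4  2. ]
knob [[0.49196248 0.01646281 0.091     ]] [[ 0.00047643 -0.06595056]] face [[ 0.03769906 -0.03051896]
 [-0.03714643 -0.03083288]]
t 3.53 tcp [0.3808 0.0853 0.2614] ang -162.05 tilt [-0.0003 -0.    ] j [  37.   -3.  -27.   -0.  -65. -109.] F [-0.6 -0.9  0.4] M [ 0.01 -0.14 -0.04] w 1.0 | delta cm [-8.41 -9.96 10.13] rz 0.842
```

>>> {"op": "arm_command", "data": {"deltas": [[0,0,0.12,-1,-1,2,-1],[0,0,0.24,-2.5,-3,3,-1],[0,0,0.36,-4,-5,4,-1],[0,0,0.48,-5.5,-6.5,6,-1],[0,0,0.6,-7,-8,8,-1],[0,0,0.72,-8.4,-10,10,-1],[0,0,0.84,-8.4,-10,10,-1],[0,0,0.84,-8.4,-10,10,-1]]}}

```text
time_s: 4.2
tcp_pos: [0.492, 0.0156, 0.1594]
ee_rot: [[-0.865, 0.501, -0.004], [0.501, 0.865, -0.001], [0.003, -0.003, -1.0]]
wrist_force: [-0.8, 0.5, 0.0]
gripper_width: 0.999
gripper_force: 0.0
```

Run:
```python
from h import *
to([.4918,.0165,.084],149.7)
c=capture('side');save(c,'side2')
cv2.imwrite('pics/side2c.png',cv2.resize(c['pixels'][120:260,200:400],None,fx=4,fy=4,interpolation=cv2.INTER_CUBIC))
```

```text
t 4.2 tcp [0.492  0.0156 0.1594] ang 149.92 tilt [-0.0042 -0.0014] j [  21.   14.  -24.   -0.  -52. -141.] F [-0.8  0.5  0. ] M [ 0.04 -0.17 -0.02] w 0.999 | delta cm [0.04 0.09 7.54] rz 0.004
```

View pics/side2c.png

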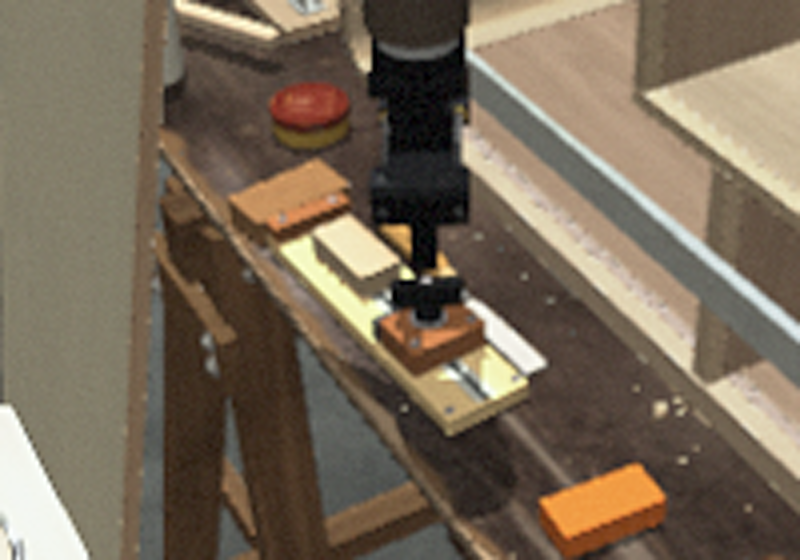

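The crop shows the jaws centred above the knob (430,290 in the crop), with the body clear of the clamp rail. I'll go down and grip.

>>> {"op": "arm_command", "data": {"deltas": [[0,0,0,0,0.1,3,-1],[0,0,0,0,0.1,5,-1],[0,0,0,0,0.1,6.5,-1],[0,0,0,0,0.1,7.5,-1],[0,0,0,0,0.1,7.5,-0.2],[0,0,0,0,0.1,7.5,0.2],[0,0,0,0,0.1,7.5,0.6],[0,0,0,0,0.1,7.5,1]]}}

```text
time_s: 4.92
tcp_pos: [0.4931, 0.0166, 0.0879]
ee_rot: [[-0.867, 0.498, 0.003], [0.498, 0.867, 0.001], [-0.002, 0.002, -1.0]]
wrist_force: [-0.7, -0.3, 0.1]
gripper_width: 0.78
gripper_force: 0.0
```

>>> {"op": "arm_command", "data": {"deltas": [[0,0,0,0,0,0,1],[0,0,0,0,0,0,1],[0,0,0,0,0,0,1],[0,0,0,0,0,0,1]]}}

```text
time_s: 5.25
tcp_pos: [0.4924, 0.0159, 0.0868]
ee_rot: [[-0.866, 0.5, 0.001], [0.5, 0.866, 0.0], [-0.0, 0.0, -1.0]]
wrist_force: [-0.3, -0.0, 0.3]
gripper_width: 0.477
gripper_force: 0.0
```

Run:
```python
from h import *
to([.4918,.0165,.084],149.7+60)
```

```text
t 5.25 tcp [0.4924 0.0159 0.0868] ang 150.02 tilt [0.0005 0.0002] j [  21.   20.  -29.    0.  -41. -141.] F [-0.3 -0.   0.3] M [-0.02 -0.15 -0.01] w 0.477 | delta cm [0.08 0.02 0.28] rz -1.042
```

>>> {"op": "arm_command", "data": {"deltas": [[0,0,0,0,0,0.3,1],[0,0,0,0,0,0.3,1],[0,0,0,0,0,0.3,1],[0,0,0,0,0,0.3,1],[0,0,0,0,0,0.3,1],[0,0,0,0,0,0.3,1],[0,0,0,0,0,0.3,1],[0,0,0,0,0,0.3,1]]}}

```text
time_s: 5.92
tcp_pos: [0.4931, 0.0165, 0.0837]
ee_rot: [[-0.867, 0.499, 0.002], [0.499, 0.867, 0.001], [-0.001, 0.002, -1.0]]
wrist_force: [1.8, 4.4, -1.8]
gripper_width: 0.186
gripper_force: 29.5
```

Run:
```python
from h import *
to([.4918,.0165,.084],149.7+60)
```

```text
t 5.92 tcp [0.4931 0.0165 0.0837] ang 150.05 tilt [0.0018 0.0009] j [  21.   20.  -30.   -0.  -40. -141.] F [ 1.8  4.4 -1.8] M [ 1.47 -0.67  0.27] w 0.186 | delta cm [ 0.11 -0.07 -0.03] rz -1.041
```

>>> {"op": "arm_command", "data": {"deltas": [[0,0,-0.1,0,0,0,1],[0,0,-0.22,0,0,0,1],[0,0,-0.34,0,0,0,1],[0,0,-0.46,0,0,0,1],[0,0,-0.58,0,0,0,1],[0,0,-0.7,0,0,0,1],[0,0,-0.82,0,0,0,1],[0,0,-0.94,0,0,0,1]]}}

```text
time_s: 6.58
tcp_pos: [0.4934, 0.016, 0.0835]
ee_rot: [[-0.912, -0.409, 0.002], [-0.409, 0.912, 0.001], [-0.002, -0.0, -1.0]]
wrist_force: [4.3, 1.8, -4.0]
gripper_width: 0.185
gripper_force: 30.0
```

>>> {"op": "arm_command", "data": {"deltas": [[0,0,-0.1,0,0,0,1],[0,0,-0.1,0,0,0,1],[0,0,-0.1,0,0,0,1]]}}

```text
time_s: 6.83
tcp_pos: [0.4933, 0.0159, 0.0835]
ee_rot: [[-0.87, -0.492, 0.002], [-0.492, 0.87, 0.0], [-0.002, -0.001, -1.0]]
wrist_force: [4.8, 1.1, -5.0]
gripper_width: 0.186
gripper_force: 30.0
```

Run:
```python
from h import *
s=sense()['tcp_pos']
for L in(.05,.078,.085): to(s+L*np.array([-np.sin(.0711),np.cos(.0711),0]),149.7+60)
```

```text
t 6.83 tcp [0.4933 0.0159 0.0835] ang -150.51 tilt [0.0021 0.0002] j [ 21.  20. -30.   0. -40. -81.] F [ 4.8  1.1 -5. ] M [ 0.32 -1.67  0.19] w 0.186 | delta cm [-2.15  4.52  0.  ] rz -0.004
t 6.83 tcp [0.4933 0.0159 0.0835] ang -150.51 tilt [0.0021 0.0002] j [ 21.  20. -30.   0. -40. -81.] F [ 4.8  1.1 -5. ] M [ 0.32 -1.67  0.19] w 0.186 | delta cm [-3.35  7.04  0.  ] rz -0.004
t 6.83 tcp [0.4933 0.0159 0.0835] ang -150.51 tilt [0.0021 0.0002] j [ 21.  20. -30.   0. -40. -81.] F [ 4.8  1.1 -5. ] M [ 0.32 -1.67  0.19] w 0.186 | delta cm [-3.65  7.68  0.  ] rz -0.004
```

>>> {"op": "arm_command", "data": {"deltas": [[0,0,0,-0.2,0.4,0,1],[0,0,0,-0.5,1.0,0,1],[0,0,0,-0.8,1.6,0,1],[0,0,0,-1.1,2.3,0,1],[0,0,0,-1.4,3.0,0,1],[0,0,0,-1.7,3.6,0,1],[0,0,0,-1.9,4.1,0,1],[0,0,0,-2.15,4.52,0,1]]}}

```text
time_s: 7.5
tcp_pos: [0.4898, 0.066, 0.0835]
ee_rot: [[-0.87, -0.493, 0.002], [-0.493, 0.87, -0.0], [-0.002, -0.001, -1.0]]
wrist_force: [5.2, -0.5, -5.4]
gripper_width: 0.179
gripper_force: 30.0
```

>>> {"op": "arm_command", "data": {"deltas": [[0,0,0,-0.15,0.3,0,1],[0,0,0,-0.3,0.6,0,1],[0,0,0,-0.45,0.9,0,1],[0,0,0,-0.6,1.2,0,1],[0,0,0,-0.75,1.55,0,1],[0,0,0,-0.9,1.85,0,1],[0,0,0,-1.05,2.2,0,1],[0,0,0,-1.05,2.2,0,1]]}}

```text
time_s: 8.17
tcp_pos: [0.4881, 0.0905, 0.0836]
ee_rot: [[-0.87, -0.493, 0.002], [-0.493, 0.87, 0.0], [-0.002, -0.001, -1.0]]
wrist_force: [6.4, 1.2, -6.0]
gripper_width: 0.181
gripper_force: 30.0
```

Run:
```python
from h import *
s=sense()['tcp_pos'];u=np.array([-np.sin(.0711),np.cos(.0711),0])
print((s-[.4933,.0159,.0835])@u,(s[:2]-[.4933,.0159])@[np.cos(.0711),np.sin(.0711)])
for L in(.004,.01): to(s+L*u,149.7+60)
```

```text
0.0747796974675397 0.00012711961994535503
t 8.17 tcp [0.4881 0.0905 0.0836] ang -150.49 tilt [0.0024 0.0003] j [ 29.  20. -29.   0. -41. -90.] F [ 6.4  1.2 -6. ] M [ 0.49 -1.79  0.11] w 0.181 | delta cm [-0.17  0.36  0.  ] rz -0.003
t 8.17 tcp [0.4881 0.0905 0.0836] ang -150.49 tilt [0.0024 0.0003] j [ 29.  20. -29.   0. -41. -90.] F [ 6.4  1.2 -6. ] M [ 0.49 -1.79  0.11] w 0.181 | delta cm [-0.43  0.9   0.  ] rz -0.003
```

>>> {"op": "arm_command", "data": {"deltas": [[0,0,0,-0.04,0.09,0,1],[0,0,0,-0.09,0.18,0,1],[0,0,0,-0.13,0.27,0,1],[0,0,0,-0.17,0.36,0,1],[0,0,0,-0.17,0.36,0,1]]}}

```text
time_s: 8.58
tcp_pos: [0.4878, 0.094, 0.0836]
ee_rot: [[-0.87, -0.492, 0.002], [-0.492, 0.87, -0.0], [-0.002, -0.001, -1.0]]
wrist_force: [6.5, -0.2, -5.6]
gripper_width: 0.184
gripper_force: 30.0
```

>>> {"op": "arm_command", "data": {"deltas": [[0,0,0,-0.04,0.09,0,1],[0,0,0,-0.09,0.18,0,1],[0,0,0,-0.09,0.18,0,1]]}}

```text
time_s: 8.83
tcp_pos: [0.4877, 0.0959, 0.0836]
ee_rot: [[-0.87, -0.492, 0.002], [-0.492, 0.87, -0.0], [-0.002, -0.001, -1.0]]
wrist_force: [6.2, -0.7, -5.3]
gripper_width: 0.179
gripper_force: 30.0
```

>>> {"op": "arm_command", "data": {"deltas": [[0,0,0,-0.04,0.09,0,1],[0,0,0,-0.09,0.18,0,1],[0,0,0,-0.09,0.18,0,1]]}}

```text
time_s: 9.08
tcp_pos: [0.4875, 0.0979, 0.0836]
ee_rot: [[-0.87, -0.492, 0.002], [-0.492, 0.87, -0.0], [-0.002, -0.001, -1.0]]
wrist_force: [6.4, -0.0, -5.2]
gripper_width: 0.183
gripper_force: 30.0
```

>>> {"op": "arm_command", "data": {"deltas": [[0,0,0,-0.04,0.09,0,1],[0,0,0,-0.09,0.18,0,1],[0,0,0,-0.09,0.18,0,1]]}}

```text
time_s: 9.33
tcp_pos: [0.4875, 0.0988, 0.0835]
ee_rot: [[-0.87, -0.493, 0.002], [-0.493, 0.87, -0.002], [-0.0, -0.003, -1.0]]
wrist_force: [8.2, -5.5, -6.2]
gripper_width: 0.184
gripper_force: 30.0
```

>>> {"op": "arm_command", "data": {"deltas": [[0,0,0,-0.04,0.09,0,1],[0,0,0,-0.09,0.18,0,1],[0,0,0,-0.09,0.18,0,1]]}}

```text
time_s: 9.58
tcp_pos: [0.4874, 0.099, 0.0836]
ee_rot: [[-0.87, -0.493, 0.001], [-0.493, 0.87, -0.005], [0.002, -0.005, -1.0]]
wrist_force: [11.3, -13.1, -5.9]
gripper_width: 0.179
gripper_force: 30.0
```

Run:
```python
from h import *
s=sense()['tcp_pos'];u=np.array([-np.sin(.0711),np.cos(.0711),0])
to(s+.004*u,149.7+60)
T=capture('top');S=capture('side')
a=cv2.resize(T['pixels'][190:245,205:335],None,fx=6,fy=6,interpolation=cv2.INTER_CUBIC);b=cv2.resize(S['pixels'][150:235,240:345],None,fx=3,fy=3,interpolation=cv2.INTER_CUBIC)
m=np.zeros((600,800,3),np.uint8);m[:330,:780]=a;m[335:335+b.shape[0],:b.shape[1]]=b;cv2.imwrite('pics/mid.png',m)
```

```text
t 9.58 tcp [0.4874 0.099  0.0836] ang -150.46 tilt [ 0.0007 -0.005 ] j [ 30.  20. -29.   0. -41. -91.] F [ 11.3 -13.1  -5.9] M [-3.8  -3.66  0.15] w 0.179 | delta cm [-0.17  0.36 -0.  ] rz -0.003
```

View pics/mid.png

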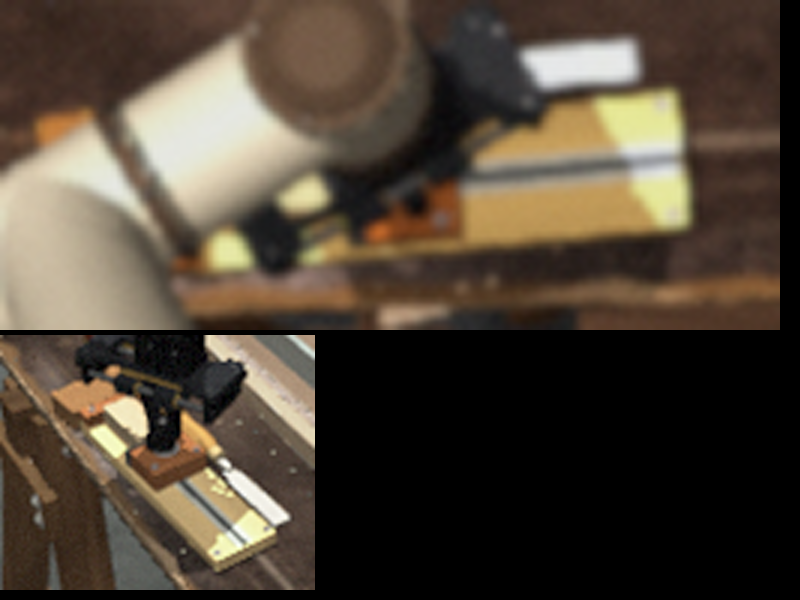

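The side force rose to −13 N and the motion stopped, so the block is home. The picture shows the block up against the fence at the left end. I'll now tighten the knob while keeping this pressure.

>>> {"op": "arm_command", "data": {"deltas": [[0,0,0.12,0,0,0,1],[0,0,0.24,0,0,0,1],[0,0,0.36,0,0,0,1],[0,0,0.48,0,0,0,1],[0,0,0.6,0,0,0,1],[0,0,0.72,0,0,0,1],[0,0,0.84,0,0,0,1],[0,0,0.94,0,0,0,1]]}}

```text
time_s: 10.35
tcp_pos: [0.4874, 0.0973, 0.0836]
ee_rot: [[-0.909, 0.417, -0.0], [0.417, 0.909, -0.008], [-0.003, -0.007, -1.0]]
wrist_force: [14.4, -20.9, -5.1]
gripper_width: 0.176
gripper_force: 30.0
```

>>> {"op": "arm_command", "data": {"deltas": [[0,0,0.06,0,0,0,1],[0,0,0.11,0,0,0,1],[0,0,0.11,0,0,0,1],[0,0,0.11,0,0,0,1]]}}

```text
time_s: 10.68
tcp_pos: [0.4873, 0.0971, 0.0837]
ee_rot: [[-0.86, 0.51, -0.0], [0.51, 0.86, -0.008], [-0.004, -0.007, -1.0]]
wrist_force: [14.1, -21.9, -5.6]
gripper_width: 0.179
gripper_force: 30.0
```

Run:
```python
from h import *
to(sense()['tcp_pos'],149.7)
```

```text
t 10.68 tcp [0.4873 0.0971 0.0837] ang 149.36 tilt [-0.0004 -0.0077] j [  30.   20.  -29.    1.  -41. -151.] F [ 14.1 -21.9  -5.6] M [-6.25 -4.52  0.23] w 0.179 | delta cm [0. 0. 0.] rz -0.006
```

>>> {"op": "arm_command", "data": {"deltas": [[0,0,0,0,0,0,0.6],[0,0,0,0,0,0,0.2],[0,0,0,0,0,0,-0.3],[0,0,0,0,0,0,-1],[0,0,0,0,0,0,-1],[0,0,0,0,0,0,-1],[0,0,0,0,0,0,-1],[0,0,0,0,0,0,-1]]}}

```text
time_s: 11.35
tcp_pos: [0.4859, 0.1023, 0.0834]
ee_rot: [[-0.861, 0.508, -0.001], [0.508, 0.861, -0.0], [0.0, -0.001, -1.0]]
wrist_force: [0.6, 0.6, -0.3]
gripper_width: 0.645
gripper_force: 0.0
```

>>> {"op": "arm_command", "data": {"deltas": [[0,0,0,0,0,-1,-1],[0,0,0,0,0,-3,-1],[0,0,0,0,0,-6,-1],[0,0,0,0,0,-9,-1],[0,0,0,0,0,-12,-1],[0,0,0,2,0,-15,-1],[0,0,0,4,0,-16,-1],[0,0,0,4,0,-16,-1]]}}

```text
time_s: 12.02
tcp_pos: [0.4511, 0.1238, 0.2469]
ee_rot: [[-0.862, 0.507, 0.005], [0.507, 0.862, 0.004], [-0.003, 0.006, -1.0]]
wrist_force: [-0.6, 0.1, -0.2]
gripper_width: 0.999
gripper_force: 0.0
```

Run:
```python
from h import *
to([.35,-.1,.27],149.7-21)
```

```text
t 12.02 tcp [0.4511 0.1238 0.2469] ang 149.56 tilt [0.0053 0.0039] j [  35.    6.  -20.   -0.  -63. -156.] F [-0.6  0.1 -0.2] M [ 0.02 -0.12 -0.  ] w 0.999 | delta cm [ -2.63 -24.41  -2.45] rz 0.364
```

>>> {"op": "arm_command", "data": {"deltas": [[0,0,0,2,-3,-0.5,-1],[0,0,0,4,-6.9,-1.5,-1],[0,0,-0.12,4,-6.9,-1.5,-1],[0,0,-0.24,4,-6.9,-1.5,-1],[0,0,-0.36,4,-6.9,-1.5,-1],[0,0,-0.48,4,-6.9,-1.5,-1],[0,0,-0.6,4,-6.9,-1.5,-1],[0,0,-0.72,4,-6.9,-1.5,-1]]}}

```text
time_s: 12.68
tcp_pos: [0.3819, 0.0832, 0.2578]
ee_rot: [[-0.981, -0.191, -0.001], [-0.191, 0.981, -0.001], [0.002, -0.0, -1.0]]
wrist_force: [-1.2, -0.0, -0.5]
gripper_width: 0.997
gripper_force: 0.0
```

>>> {"op": "arm_command", "data": {"deltas": [[0,0,-0.12,0,0,0,-1],[0,0,-0.24,0,0,0,-1],[0,0,-0.36,0,0,0,-1],[0,0,-0.48,0,0,0,-1],[0,0,-0.6,0,0,0,-1],[0,0,-0.72,0,0,0,-1],[0,0,-0.84,0,0,0,-1],[0,0,-0.96,0,0,0,-1]]}}

```text
time_s: 13.35
tcp_pos: [0.3819, 0.0831, 0.2577]
ee_rot: [[-0.406, -0.914, -0.002], [-0.914, 0.406, -0.001], [0.002, 0.001, -1.0]]
wrist_force: [-0.2, -0.3, -0.8]
gripper_width: 1.001
gripper_force: 0.0
```

>>> {"op": "arm_command", "data": {"deltas": [[0,0,-0.12,0,0,0,-1],[0,0,-0.24,0,0,0,-1],[0,0,-0.36,0,0,0,-1],[0,0,-0.48,0,0,0,-1],[0,0,-0.6,0,0,0,-1],[0,0,-0.72,0,0,0,-1],[0,0,-0.84,0,0,0,-1],[0,0,-0.96,0,0,0,-1]]}}

```text
time_s: 14.02
tcp_pos: [0.382, 0.0831, 0.2577]
ee_rot: [[0.516, -0.857, -0.002], [-0.857, -0.516, -0.001], [-0.0, 0.002, -1.0]]
wrist_force: [0.1, -0.2, 0.6]
gripper_width: 1.0
gripper_force: 0.0
```

>>> {"op": "arm_command", "data": {"deltas": [[0,0,-0.12,0,0,0,-1],[0,0,-0.24,0,0,0,-1],[0,0,-0.36,0,0,0,-1],[0,0,-0.48,0,0,0,-1],[0,0,-0.6,0,0,0,-1],[0,0,-0.72,0,0,0,-1],[0,0,-0.84,0,0,0,-1],[0,0,-0.96,0,0,0,-1]]}}

```text
time_s: 14.68
tcp_pos: [0.382, 0.0832, 0.2577]
ee_rot: [[0.998, -0.069, -0.002], [-0.069, -0.998, -0.001], [-0.002, 0.001, -1.0]]
wrist_force: [0.3, 0.8, -0.3]
gripper_width: 1.003
gripper_force: 0.0
```

Run:
```python
from h import *
import pickle
to([.381,.085,.26],3)
c=capture('wrist'); pickle.dump(c,open('wrist2.pkl','wb'))
o=c['pixels'][0:150,90:490];cv2.imwrite('pics/end.png',cv2.resize(o,None,fx=2,fy=2,interpolation=cv2.INTER_CUBIC))
```

```text
t 14.68 tcp [0.382  0.0832 0.2577] ang -3.95 tilt [-0.0017 -0.0009] j [ 36.  -2. -28.  -0. -65.  50.] F [ 0.3  0.8 -0.3] M [-0.04 -0.    0.02] w 1.003 | delta cm [-0.11 -0.18 -0.23] rz -0.121
```

View pics/end.png

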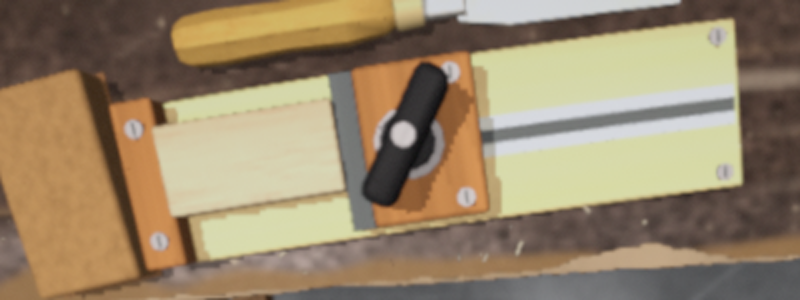

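The block fills the whole space between the fence (150–170, y 128–215) and the stop face (345, y 100–190), with no visible gap. The knob bar looks tight, so I'll check its angle with numbers.

Run:
```python
from h import *
import pickle
c=pickle.load(open('wrist2.pkl','rb'));I=c['pixels']
m=np.zeros((400,640),np.uint8);m[25:108,268:318]=(I[25:108,268:318].max(2)<45)*255
n,l,st,ce=cv2.connectedComponentsWithStats(m);i=1+st[1:,4].argmax()
print(cv2.minAreaRect((back(c,np.argwhere(l==i)[:,::-1].astype(float),.088)[:,:2]*1000).astype(np.float32)))
a=lambda x,y:(90+x/2,y/2)
X=back(c,[a(154,128),a(172,216)],.045);Y=back(c,[a(331,98),a(346,190)],.041);F=back(c,[a(151,97),a(187,262)],.038)
p=[.4868,.0822,.0711];print(inj(p,X).round(4),inj(p,Y).round(4),inj(p,F).round(4))
```

```text
((484.7181091308594, 93.0867919921875), (19.42864990234375, 60.42108154296875), 59.598976135253906)
[[ 0.0265  0.1366]
 [-0.0161  0.1375]] [[ 0.0273  0.0485]
 [-0.0167  0.0488]] [[ 0.0422  0.1375]
 [-0.0399  0.1379]]
```

```bash
python3 -c "
from station import finish_job;print(finish_job())"
```

```text
the job is handed in; nothing more can be done
None
```

The job is handed in: the oak block is home against the fence with the stop snug on it, and the knob is back at its tight angle. The final wrist picture shows no gap at either end; no verdict came back.

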